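# Tighten the die lock ring with the pin spanner

## Robot

A 6-joint arm with a two-finger parallel gripper is mounted at the origin on the work surface. World frame = base frame: x ahead of the robot, y to its left, z up, the work surface at z = 0. Lengths are in m, angles in rad, forces in N, time in s.
With the tool pointing down it reaches from about 0.35 to 0.975 m from the base axis. Payload 4.9 kg.
Tool frame: the origin (TCP) lies midway between the tips of the shut fingers; the grasp point (between the pads) lies 19 mm behind it; z points along the fingers, y is the line along which they close (so a half turn about z gives the same grasp; the last joint's range is limited). The gripper opens to 85 mm and grips with 20 to 120 N. Pads are 22 mm wide; open, the fingers measure 114 mm over their backs; the gripper's body (76 mm by 85 mm) begins 54 mm behind the grasp point. The pads swing forward as they close: fully open they stand 13 mm farther back than shut.
Start: joints at [1.113, 0.053, 1.613, -0, 1.476, -0.119], TCP at [0.208, 0.589, 0.231] pointing down, gripper open.
Joint ranges: [-3.01, 3.01], [-1.01, 2.22], [0.06, 2.58], [-1.02, 4.17], [0.09, 2.62], [-3.14, 3.14]. Speed limits (rad/s): [2.57, 2.57, 3.14, 3.14, 3.14, 3.14].

## Interface

Orientations are given as a rotation vector (axis times angle).
In Python, from bench import get_obs, snapshot, camera_info, sign_off, search_frame, trace gives the robot as it stands.
- The arm moves only by the tool drive_tool, never from a script. Its arguments are lists of equal length, an entry for each row: "delta_pos": the shift along the tool's x, y, z in m, a list of three; "turn": the turn, a rotation vector about the tool's x, y, z in rad, a list of three. In form: {"delta_pos": [[x, y, z], ...], "turn": [[wx, wy, wz], ...]}. A call has 1 to 8 rows; each row shifts and turns the commanded pose from where the row before left it, along the tool's axes as they then stand; what a row does not reach is not made up. A row lasts 1/10 s, in which the tool goes at most 50 mm and 8.59 degrees, less where a joint would pass 70% of its speed; a pose out of reach is approached as far as the arm can. A call with a gripper value outside its range is refused whole. "claw" is the closure in counts, from 0 (fully open) to 255 (shut), set as the call begins (left out, the last holds). The fingers move at their own pace and stop on an object; "newtons" is the grip in N (left out, the last holds). Time passes only in rows, so rows that do not move let the fingers close. It gives the time, the measured TCP pose, the force, the opening and the grip force at its end, in the units of the state.
- get_obs(): the state, without advancing time (a new reading comes with each control period).
- snapshot(name): name is "scene" or "side" or "wrist"; returns the picture (420x560x3 uint8, red, green, blue); there is no depth.
- camera_info(name): a dict with "intrinsics" (3x3 intrinsics, pixels), "T" (4x4, takes a point from camera to world coordinates). Camera axes: x right, y up, looking along -z (the intrinsics and any distortion apply to the point x, -y, -z); pixel columns grow to the right and rows downward; lengths in m; the calibration is good to about 2 mm. A picture is of the moment at which its call begins: read the wrist's pose just before it. camera_info takes no time and is no camera call; for the wrist camera it gives the pose at the moment of the call.
- sign_off(): hands the job in; it is judged then, once.
Trained networks look in the newest picture that a camera, given by its name, has taken for a name from the list of things; names that differ only in an ending like _2 or _b are one class to them, and where a whole thing is asked for, a point or a joint stands for the part that bears it (a point fixed in the world has none). Each returns a list of dicts, best first, with "confidence" (0 to 1); they miss things now and then, are a little off and sometimes report something else, mostly with a low value. They report only what shows in the picture. A call takes as long as a camera call. They do not tell look-alikes from the thing itself.
- search_frame(camera, query): "uv" ([column, row] in pixels, amid what is visible of it).
- trace(camera, query): "region" (420x560 bool, what is visible of it) and "uv" ([column, row] in pixels, amid what is visible of it).
The state is a dict: "time_s": time; "joint_pos": joint angles; "qd": joint speeds; "tau": joint torques, N m; "tool_pos": TCP position; "ee_rot": TCP orientation; "force": force on the tool from outside, world axes, zero at the start; "ft_torque": the same for the moment, N m; "width": opening from 0.0 (shut) to 1.0 (fully open); "gripper_force": force on a finger pad.
Only numpy, scipy, OpenCV 4.12 (cv2) and the standard library are available. Lean on these libraries where they do the work, as an engineer would, in place of code of your own. Each camera call takes 0.05 s, during which the arm holds its last target. There are 200 camera calls.

## Task

Take the pin spanner from its rubber mat, set both of its prongs down in two opposite holes of the lock ring on the die head, and with it turn the ring clockwise until it is fully home against its stop. Do it by feel: never force the prongs down, stop turning as soon as the ring comes up against its stop, and do not touch the ring with the gripper. Then lift the spanner off and stand it back wholly on its mat, prongs and heel down, and let go; leave the other things where they are.

Things in the scene. Friction and masses are not known exactly. Their poses are not given: they have to be found in the camera images.
- die_head: Die head bolted to the bench: dark square steel foot 120 x 120 x 36 mm, round neck 90 mm across up to 56 mm high, on it the steel lock ring lying flat (76 mm across, 26 mm bore, its face 78 mm above the bench). Origin: centre of the foot's underside, on the ring's axis, z up. Its yaw is the foot's and tells nothing of the ring's holes.
- ring_center (a point): Centre of the lock ring's top face. In the face are six equal blind round holes, 10.5 mm wide, 11 mm deep, 60 degrees apart, centres 25 mm from the axis. Where they stand around the axis is NOT measured and differs each time: look, or feel for it by setting both prongs lightly on the face at one angle after another until they drop in (a few degrees off, the tapered tips still find in).
- lock_ring (a joint): How far the ring is screwed down, rad: grows as it turns clockwise seen from above; 1.0 is home against a hard stop; it starts between 0.15 and 0.45. It does not tell where the holes are. The ring does not sink noticeably; it drags with about 0.3 N m and stays where it is left. The stop is stiff: each degree pushed beyond it adds some 15 to 20 N on the prongs.
- spanner: Pin spanner, 0.2 to 0.4 kg. Origin midway between the tips of its two prongs; x from handle to prong end, y along the line of the prongs, z up. Steel yoke 16 (x) x 66 (y) mm at z 9 to 19 mm, which lies on the ring's face when the prongs are fully in; a steel bar 14 mm wide at the same height runs back to x = -158 mm. It stands level on two prongs and a heel peg.
- grip (a point): Point inside the spanner's grey grip block, 60 mm behind the prong line and 30 mm above the tips' level. The block is 20 mm wide (y), 60 mm long (x -90 to -30 mm of the spanner), z 10 to 44 mm: take it across the 20 mm.
- prong_l (a point): Tip of the spanner's prong at y = +25 mm: round, 8 mm thick, tapering over its last 3 mm to 5 mm, standing out 9 mm below the yoke.
- prong_r (a point): Tip of the equal prong at y = -25 mm (50 mm between the two).
- heel (a point): Underside of the spanner's heel peg, 12 mm thick, 150 mm behind the prong line, level with the prong tips.
- mat: Black rubber mat fixed on the bench, 260 (x) x 150 (y) x 3 mm; origin at the centre of its underside. The spanner starts standing on it. It lies left or right of the die head; a black parts tray (220 x 140 x 30 mm) lies on the other side.
- brush: Bystander, to be left alone: wooden-handled cleaning brush lying on the bench.
- nozzle: Bystander, to be left alone: steel nozzle, 40 mm across at the foot, 36 mm high.
- spacer: Bystander, to be left alone: plain steel spacer ring, 72 mm across, 12 mm high, without holes in its face.
- grease_jar: Bystander, to be left alone: white jar with black cap, 56 mm across, 65 mm high.
- hex_driver: Bystander, to be left alone: black-handled driver lying on the bench.
- breaker_plate: Bystander, to be left alone: dark steel disc, 48 mm across, 8 mm high.
Things that resemble listed ones, but are neither listed nor needed, are in the scene too. Leave any yellow look-alike of the spanner alone. Of the things that look like the die_head, the larger one is meant.

How it is judged:
By the outcome, as a careful person would: the job done as asked, in the order asked, and still so for the second after the job is handed in, with the robot touching nothing.
It also fails if it takes over 72 s, if anything falls off the work surface, if the arm or the gripper's body presses on something with over 40 N, if the wrist force passes 120 N, or if a joint passes its speed limit or range.

## Working session

There is one attempt and no reset: what is moved stays moved. The work goes in short steps, Python scripts to look and compute and a tool call to move; the robot and the scene stay as the last step left them, time stands still between calls to the robot, and variables do not carry over. Pictures are saved under pics/ and viewed, at most 10 in all, crops included, and the job is handed in when it is done.

Besides the shell and the picture viewer there is one more tool, called after "Emit:" as name(argument=value, ...) on one line, values as JSON. drive_tool: Moves the arm, as the interface text tells. Its arguments: {"type":"object","properties":{"delta_pos":{"type":"array"},"turn":{"type":"array"},"claw":{"type":"number"},"newtons":{"type":"number"}},"required":["delta_pos","turn"]}

```bash
mkdir -p pics; ls; python3 - <<'E'
from bench import *
import cv2,numpy as np
o=get_obs();print({k:np.round(v,3).tolist() for k,v in o.items()})
ims=[]
for c in ["scene","side"]:
    im=snapshot(c);cv2.imwrite(f"pics/{c}0.png",im[:,:,::-1])
    i=camera_info(c);print(c,np.round(i["intrinsics"],1).tolist(),np.round(i["T"],3).tolist(),i.keys())
    for q in ["spanner","die_head","mat","lock_ring","grip","heel"]:
        print(q,[(np.round(d["uv"]).tolist(),round(d["confidence"],2)) for d in search_frame(c,q)])
E
```

```text
pics
{'time_s': 0.0, 'joint_pos': [1.113, 0.053, 1.614, -0.0, 1.476, -0.119], 'qd': [-0.0, 0.001, 0.0, -0.001, 0.001, 0.001], 'tau': [-0.002, -39.368, -37.018, -0.0, 0.007, -0.0], 'tool_pos': [0.207, 0.589, 0.23], 'ee_rot': [-0.53, -3.096, 0.003], 'force': [-0.115, 0.509, 0.047], 'ft_torque': [0.0, 0.006, -0.012], 'gripper_force': 0.0, 'width': 1.004}
scene [[394.8, 0.0, 283.8], [0.0, 394.8, 206.5], [0.0, 0.0, 1.0]] [[-0.811, -0.408, 0.42, 0.976], [0.585, -0.566, 0.581, 0.555], [0.001, 0.716, 0.698, 0.888], [0.0, 0.0, 0.0, 1.0]] dict_keys(['intrinsics', 'T'])
spanner [([245.0, 193.0], 0.7), ([219.0, 152.0], 0.68)]
die_head [([317.0, 170.0], 0.79), ([274.0, 264.0], 0.62)]
mat []
lock_ring [([282.0, 247.0], 0.77)]
grip [([242.0, 191.0], 0.84), ([217.0, 150.0], 0.77)]
heel [([243.0, 193.0], 0.9), ([216.0, 152.0], 0.83)]
side [[382.5, 0.0, 277.2], [0.0, 382.5, 208.5], [0.0, 0.0, 1.0]] [[0.981, 0.154, -0.115, 0.398], [-0.192, 0.76, -0.621, -0.697], [-0.008, 0.632, 0.775, 0.802], [0.0, 0.0, 0.0, 1.0]] dict_keys(['intrinsics', 'T'])
spanner [([312.0, 402.0], 0.87), ([299.0, 280.0], 0.63)]
die_head [([177.0, 281.0], 0.74)]
mat [([287.0, 295.0], 0.73)]
lock_ring [([301.0, 176.0], 0.64)]
grip [([302.0, 280.0], 0.66)]
heel [([308.0, 406.0], 0.83), ([299.0, 280.0], 0.59)]
```

View pics/scene0.png

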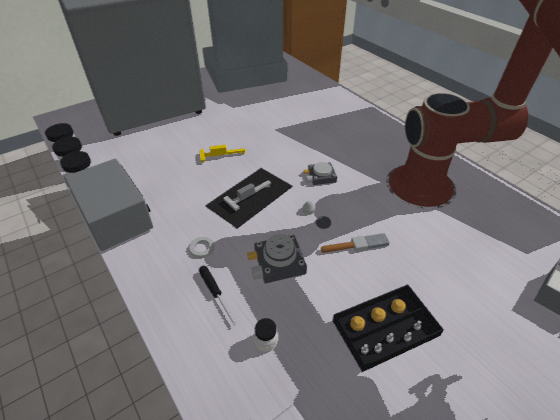

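View pics/side0.png

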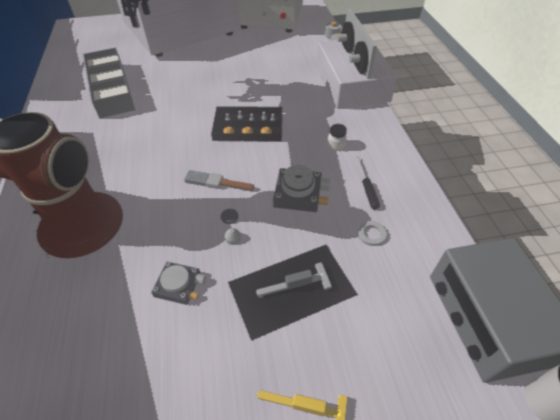

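Candidates for the spanner: the grey one on the black mat (scene 245,193 / side 299,280), and the yellow look-alike (scene 219,152 / side 312,402). For the die head: the larger one (scene 280,255 / side 299,187), and the smaller one (scene 320,172 / side 177,281). The spacer (scene 200,246) could pass for the ring. I choose the grey spanner and the larger head.

```bash
cat > h.py <<'E'
from bench import *
import cv2,numpy as np
from scipy.spatial.transform import Rotation as R
def ray(info,uv):
    K=info["intrinsics"];T=np.array(info["T"]);v=np.linalg.inv(K)@[uv[0],uv[1],1]
    return T[:3,3],T[:3,:3]@[v[0],-v[1],-v[2]]
def onz(info,uv,z):
    p,d=ray(info,uv);return p+d*(z-p[2])/d[2]
def proj(info,P):
    T=np.array(info["T"]);P=np.atleast_2d(P);c=(P-T[:3,3])@T[:3,:3];c=c*[1,-1,-1]
    q=c@np.array(info["intrinsics"]).T;return q[:,:2]/q[:,2:]
E
python3 - <<'E'
from h import *
ims=[]
for c,sp,dh in [("scene",(245,193),(280,255)),("side",(299,280),(299,187))]:
    im=snapshot(c);i=camera_info(c)
    print(c,"spanner z.033",onz(i,sp,.033).round(3))
    for q,z,n in [("spanner",.02,sp),("lock_ring",.072,dh),("mat",.003,sp)]:
        for d in trace(c,q):
            if np.hypot(*(np.array(d["uv"])-n))>45: continue
            m=d["region"].astype(np.uint8);ct=max(cv2.findContours(m,0,2)[0],key=cv2.contourArea)[:,0]
            w=np.array([onz(i,p,z)[:2] for p in ct]);r=cv2.minAreaRect((w*1000).astype(np.float32))
            print(q,d["confidence"],np.round(d["uv"]),m.sum(),"rect mm",np.round(r[0]),np.round(r[1]),round(r[2],1))
    u,v=(np.array(sp)+dh)//2
    ims.append(cv2.resize(im[v-80:v+80,u-65:u+65],None,fx=3,fy=3,interpolation=3))
cv2.imwrite("pics/crop1.png",np.hstack(ims)[:,:,::-1])
E
```

```text
scene spanner z.033 [ 0.526 -0.279  0.033]
spanner 0.88 [241. 194.] 450 rect mm [ 511. -297.] [176.  75.] 14.7
lock_ring 0.77 [284. 247.] 552 rect mm [583.  -8.] [84. 73.] 54.2
mat 0.64 [252. 201.] 1974 rect mm [ 505. -290.] [261. 153.] 11.9
side spanner z.033 [ 0.521 -0.294  0.033]
spanner 0.93 [298. 279.] 925 rect mm [ 511. -281.] [ 71. 167.] 84.4
lock_ring 0.93 [301. 176.] 528 rect mm [583. -15.] [84. 72.] 78.2
mat 0.61 [288. 295.] 5879 rect mm [ 504. -294.] [262. 153.] 12.9
```

View pics/crop1.png

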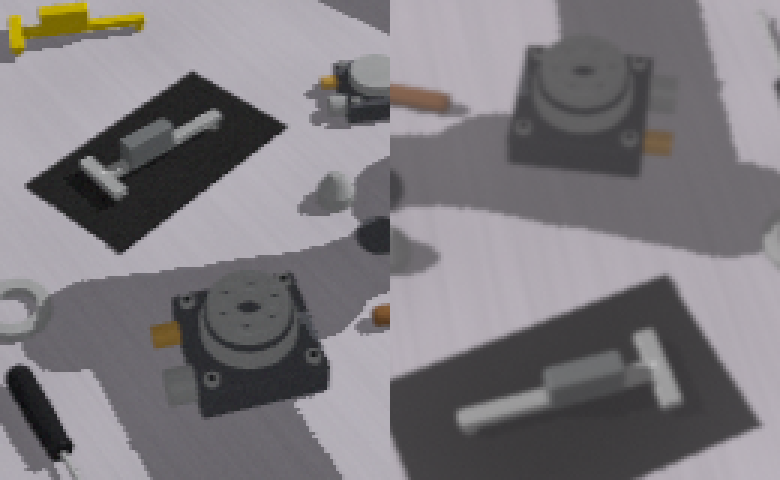

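The crop confirms it: the grey spanner stands on the black mat with its yoke toward +x, and the larger die head's ring shows its holes faintly. Next I work out the wrist camera's offset and the transit move.

```bash
cat >> h.py <<'E'
def tool():
    o=get_obs();T=np.eye(4);T[:3,:3]=R.from_rotvec(o["ee_rot"]).as_matrix();T[:3,3]=o["tool_pos"];return T
def yaw(T): return np.degrees(np.arctan2(T[1,0],T[0,0]))
def delta(p):
    T=tool();return (T[:3,:3].T@(np.array(p)-T[:3,3])).round(4)
E
python3 - <<'E'
from h import *
T=tool();C=np.array(camera_info("wrist")["T"]);print((np.linalg.inv(T)@C).round(3),camera_info("wrist")["intrinsics"])
print(yaw(T),T.round(3).tolist(), delta((.582,-.012,.35)))
E
```

```text
[[ 0.     0.966  0.258  0.064]
 [ 1.     0.    -0.001 -0.   ]
 [-0.001  0.258 -0.966 -0.142]
 [ 0.     0.     0.     1.   ]] [[357.67380128   0.         279.56969372]
 [  0.         357.67380128 206.91503132]
 [  0.           0.           1.        ]]
160.59065102838713 [[-0.943, 0.332, -0.0, 0.208], [0.332, 0.943, -0.0, 0.589], [0.0, -0.0, -1.0, 0.231], [0.0, 0.0, 0.0, 1.0]] [-0.5529 -0.4429 -0.1187]
```

Emit:
drive_tool(delta_pos=[[-0.035,-0.028,0],[-0.035,-0.028,0],[-0.035,-0.028,0],[-0.035,-0.028,0],[-0.035,-0.028,0],[-0.035,-0.028,0],[-0.035,-0.028,0],[-0.035,-0.028,0]], turn=[[0,0,0],[0,0,0],[0,0,0],[0,0,0],[0,0,0],[0,0,0],[0,0,0],[0,0,0]])

```text
time_s: 1.9
tool_pos: [0.398, 0.2836, 0.2316]
ee_rot: [0.529, 3.096, 0.001]
force: [0.4, 0.5, 1.2]
width: 1.002
gripper_force: 0.0
```

Emit:
drive_tool(delta_pos=[[-0.035,-0.028,0.004],[-0.035,-0.028,0.004],[-0.035,-0.028,0.004],[-0.035,-0.028,0.004],[-0.035,-0.028,0.004],[-0.035,-0.028,0],[-0.035,-0.026,0],[-0.028,-0.023,0]], turn=[[0,0,0],[0,0,0],[0,0,0],[0,0,0],[0,0,0],[0,0,0],[0,0,0],[0,0,0]])

```text
time_s: 2.7
tool_pos: [0.5837, -0.0124, 0.2114]
ee_rot: [0.531, 3.096, -0.0]
force: [0.8, 0.3, 0.7]
width: 0.998
gripper_force: 0.0
```

Emit:
drive_tool(delta_pos=[[0,0,0],[0,0,0],[0,0,0]], turn=[[0,0,0],[0,0,0],[0,0,0]])

```text
time_s: 3.0
tool_pos: [0.5823, -0.0095, 0.2112]
ee_rot: [-0.528, -3.096, -0.0]
force: [0.2, -0.4, -0.0]
width: 0.995
gripper_force: 0.0
```

```bash
cat > ring.py <<'E'
from h import *
import sys
T=tool();im=snapshot("wrist");i=camera_info("wrist");print(T[:3,3],yaw(T))
m=[d for d in trace("wrist","lock_ring")];print([(d["confidence"],np.round(d["uv"]),d["region"].sum()) for d in m])
c0=np.array(eval(sys.argv[1])) if len(sys.argv)>1 else onz(i,m[0]["uv"],.078)
# rectified top view of the ring plane, 0.25 mm/px, x right, y up
n=400;g=(np.arange(n)-n/2)*.00025
X,Y=np.meshgrid(c0[0]+g,c0[1]-g);P=np.stack([X,Y,np.full_like(X,.078)],-1).reshape(-1,3)
q=proj(i,P).reshape(n,n,2).astype(np.float32)
top=cv2.remap(im,q[...,0],q[...,1],cv2.INTER_CUBIC)
g8=cv2.createCLAHE(3,(4,4)).apply(cv2.cvtColor(top,7))
print("c0",c0.round(4))
np.save("top.npy",g8);np.save("c0.npy",c0)
cv2.imwrite(sys.argv[2] if len(sys.argv)>2 else "pics/ring1.png",np.hstack([cv2.cvtColor(g8,8),cv2.resize(im[:,:,::-1],(400,300))[np.r_[0:300,[299]*100]]]))
E
python3 ring.py
```

```text
[ 0.58226089 -0.00950855  0.21117306] 160.62905335984618
[(0.76, array([280., 209.]), np.int64(6339)), (0.59, array([288., 145.]), np.int64(10689))]
c0 [ 0.5931 -0.0126  0.078 ]
```

View pics/ring1.png

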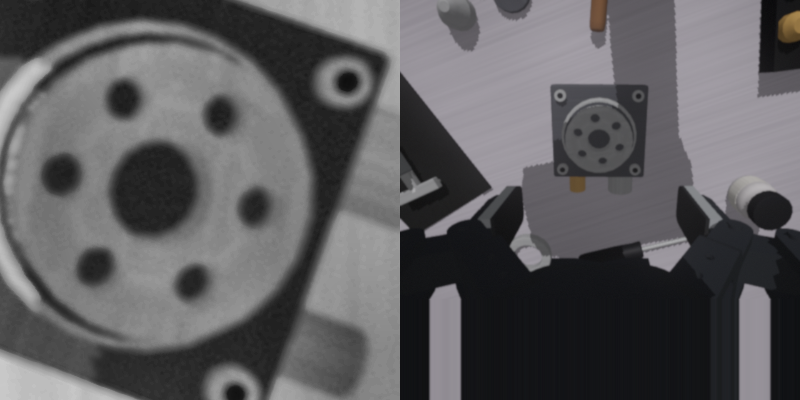

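The wrist view shows the ring at about (598,138) in the 400x300 inset, with six clear holes. The holes look too close together for the face plane because their dark bottoms lie lower, so I go straight above to remove parallax.

Emit:
drive_tool(delta_pos=[[-0.033,0,0.02],[-0.032,0,0.02],[0,0,0],[0,0,0],[0,0,0]], turn=[[0,0,0],[0,0,0],[0,0,0],[0,0,0],[0,0,0]])

```text
time_s: 3.6
tool_pos: [0.6439, -0.0311, 0.1725]
ee_rot: [0.528, 3.096, 0.0]
force: [-0.1, 0.0, 0.3]
width: 1.0
gripper_force: 0.0
```

```bash
python3 ring.py "(.584,-.0105,.078)" pics/ring2.png; cat > holes.py <<'E'
from h import *
from scipy.optimize import least_squares
g=np.load("top.npy");c0=np.load("c0.npy")
b=cv2.GaussianBlur(g,(0,0),3)
m=(b<85).astype(np.uint8)
n,l,s,ce=cv2.connectedComponentsWithStats(m)
H=[c for c,st in zip(ce[1:],s[1:]) if 300<st[4]<2500 and max(st[2],st[3])<60]
H=np.array(H);print([st[4] for st in s[1:]],H.round(0).tolist())
W=np.c_[c0[0]+(H[:,0]-200)*.00025,c0[1]-(H[:,1]-200)*.00025]
d=W-np.median(W,0);r=np.hypot(*d.T);W=W[(r>.02)&(r<.032)]
def f(p):
    d=W-p[:2];a=np.arctan2(d[:,1],d[:,0]);k=np.round((a-p[3])/(np.pi/3));t=p[3]+k*np.pi/3
    return np.r_[(d-p[2]*np.c_[np.cos(t),np.sin(t)]).ravel()]
best=min((least_squares(f,[*W.mean(0),.025,a]) for a in np.radians([0,15,30,45])),key=lambda s:s.cost)
print("center",best.x[:2].round(4),"r",best.x[2].round(4),"ang",np.degrees(best.x[3])%60,"cost",best.cost,len(W))
E
python3 holes.py
```

```text
[ 0.64387169 -0.03105185  0.17249963] 160.64878530303127
[(0.57, array([284.,  92.]), np.int64(10023)), (0.2, array([329., 138.]), np.int64(15939)), (0.16, array([  6., 205.]), np.int64(364))]
c0 [ 0.584  -0.0105  0.078 ]
[np.int32(53115), np.int32(97), np.int32(63), np.int32(47), np.int32(81), np.int32(68), np.int32(1053), np.int32(2), np.int32(988), np.int32(7462), np.int32(1175), np.int32(974), np.int32(1204), np.int32(1034)] [[164.0, 110.0], [261.0, 126.0], [101.0, 186.0], [296.0, 218.0], [135.0, 279.0], [232.0, 295.0]]
center [ 0.5835 -0.0111] r 0.0247 ang 50.435370039065916 cost 3.123417908655223e-08 6
```

View pics/ring2.png

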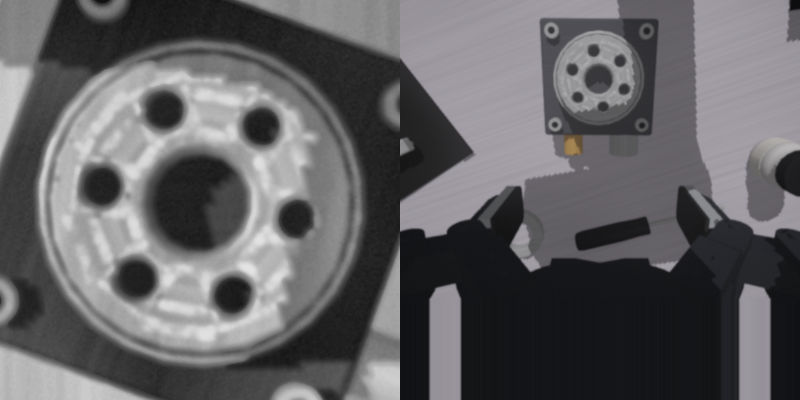

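Ring centre is (0.5835, -0.0111) with holes at 50.4° mod 60 (fit radius 24.7 mm, expected 25). The spanner yaw for the holes is therefore 20.4°. Next I plan the move over the spanner.

```bash
cat >> h.py <<'E'
def plan(p,yw,n,T=None):
    """rows (tool-frame shift mm) from the present pose to position p, tool-x yaw yw deg"""
    T=tool() if T is None else T;y0=yaw(T);dy=(yw-y0+180)%360-180
    step=(np.array(p)-T[:3,3])/n
    for k in range(n):
        a=np.radians(y0+dy*k/n);x=np.array([np.cos(a),np.sin(a),0]);y=np.array([np.sin(a),-np.cos(a),0])
        print(np.round([step@x,step@y,-step[2]],4).tolist())
    print("turn z/row",round(-np.radians(dy)/n,4))
E
python3 -c "
from h import *
plan((.477,-.296,.14),10.3,18)"
```

```text
[0.0039, -0.017, 0.0018]
[0.0014, -0.0173, 0.0018]
[-0.0012, -0.0174, 0.0018]
[-0.0037, -0.017, 0.0018]
[-0.0061, -0.0163, 0.0018]
[-0.0084, -0.0152, 0.0018]
[-0.0105, -0.0138, 0.0018]
[-0.0124, -0.0122, 0.0018]
[-0.0141, -0.0102, 0.0018]
[-0.0154, -0.0081, 0.0018]
[-0.0164, -0.0058, 0.0018]
[-0.0171, -0.0033, 0.0018]
[-0.0174, -0.0008, 0.0018]
[-0.0173, 0.0017, 0.0018]
[-0.0169, 0.0042, 0.0018]
[-0.0161, 0.0066, 0.0018]
[-0.0149, 0.0089, 0.0018]
[-0.0135, 0.011, 0.0018]
turn z/row 0.1458
```

Emit:
drive_tool(delta_pos=[[0.004,-0.017,0.002],[0.001,-0.017,0.002],[-0.001,-0.017,0.002],[-0.004,-0.017,0.002],[-0.006,-0.016,0.002],[-0.008,-0.015,0.002],[-0.0105,-0.014,0.002],[-0.0125,-0.012,0.002]], turn=[[0,0,0.146],[0,0,0.146],[0,0,0.146],[0,0,0.146],[0,0,0.146],[0,0,0.146],[0,0,0.146],[0,0,0.146]])

```text
time_s: 4.5
tool_pos: [0.5701, -0.1488, 0.1568]
ee_rot: [2.154, 2.284, 0.001]
force: [-0.3, 0.7, 0.9]
width: 0.999
gripper_force: 0.0
```

Emit:
drive_tool(delta_pos=[[-0.014,-0.01,0.002],[-0.0155,-0.008,0.002],[-0.0165,-0.006,0.002],[-0.017,-0.003,0.002],[-0.0175,-0.001,0.002],[-0.017,0.002,0.002],[-0.017,0.004,0.002],[-0.016,0.0065,0.002]], turn=[[0,0,0.146],[0,0,0.146],[0,0,0.146],[0,0,0.146],[0,0,0.146],[0,0,0.146],[0,0,0.146],[0,0,0.146]])

```text
time_s: 5.3
tool_pos: [0.4959, -0.2661, 0.1407]
ee_rot: [3.057, 0.718, 0.003]
force: [-0.0, -0.4, 0.5]
width: 0.999
gripper_force: 0.0
```

Emit:
drive_tool(delta_pos=[[-0.015,0.009,0],[-0.0135,0.011,0],[0,0,0],[0,0,0],[0,0,0]], turn=[[0,0,0.146],[0,0,0.142],[0,0,0],[0,0,0],[0,0,0]])

```text
time_s: 5.8
tool_pos: [0.4778, -0.2947, 0.1399]
ee_rot: [3.128, 0.284, 0.001]
force: [0.6, -0.2, -0.8]
width: 1.003
gripper_force: 0.0
```

```bash
python3 - <<'E'
from h import *
T=tool();im=snapshot("wrist");i=camera_info("wrist");print(T[:3,3].round(4),yaw(T),np.array(i["T"])[:3,3].round(3))
out=im[:,:,::-1].copy()
for q,z in [("spanner",.022),("grip",.047),("prong_l",.012),("heel",.015),("mat",.003)]:
    for d in trace("wrist",q):
        m=d["region"].astype(np.uint8);ct=max(cv2.findContours(m,0,2)[0],key=cv2.contourArea)[:,0]
        w=np.array([onz(i,p,z)[:2] for p in ct]);r=cv2.minAreaRect((w*1000).astype(np.float32))
        print(q,round(d["confidence"],2),np.round(d["uv"]),m.sum(),np.round(r[0],1),np.round(r[1],1),round(r[2],1))
cv2.imwrite("pics/wr3.png",out)
E
```

```text
[ 0.4778 -0.2947  0.1399] 10.370297900122667 [ 0.543 -0.283  0.282]
spanner 0.81 [534. 303.] 1694 [ 435.4 -512.7] [27.7 71.3] 60.3
grip 0.85 [535. 305.] 1737 [ 446.1 -490.3] [23.9 64.7] 61.3
grip 0.73 [279. 117.] 7296 [ 510.4 -289.6] [148.9  59.1] 5.1
prong_l 0.88 [283. 115.] 7214 [ 505.5 -290.5] [171.   67.8] 5.0
prong_l 0.74 [535. 304.] 1725 [ 431.  -521.4] [28.1 73.6] 60.8
heel 0.89 [279. 116.] 7228 [ 506.  -290.4] [169.1  67.1] 5.0
heel 0.62 [533. 302.] 1713 [ 432.4 -518.4] [27.7 72.6] 60.2
mat 0.66 [298. 152.] 52105 [ 499.6 -294.3] [247.6 149.6] 12.8
```

View pics/wr3.png

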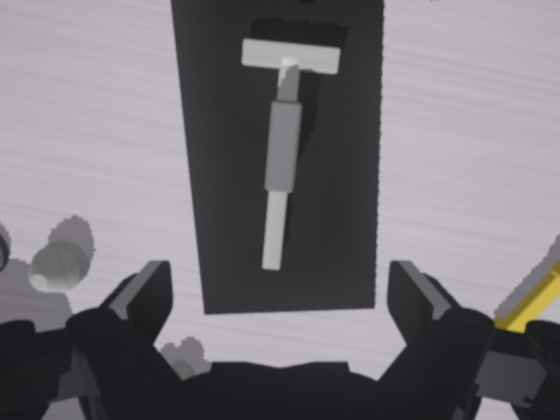

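The wrist view shows the spanner on the mat: yoke (290,56), block (283,146), bar end (271,268), and the yellow look-alike at (535,300). I fit its pose by matching the silhouette.

```bash
cat > fit.py <<'E'
from h import *
from scipy.optimize import minimize
B=[(-8,8,-33,33,9,19),(-158,-8,-7,7,9,19),(-90,-30,-10,10,10,44),(-4,4,21,29,0,9),(-4,4,-29,-21,0,9),(-156,-144,-6,6,0,9)]
C=[np.array([[x,y,z] for x in b[:2] for y in b[2:4] for z in b[4:]])/1000. for b in B]
def sil(i,x,y,a,z0,s=4):
    m=np.zeros((420*s,560*s),np.uint8)
    M=R.from_euler("z",a).as_matrix()
    for c in C:
        q=proj(i,c@M.T+[x,y,z0]);h=cv2.convexHull(((q+.5)*s-.5).round().astype(np.int32));cv2.fillConvexPoly(m,h,1)
    return cv2.resize(m.astype(np.float32),(560,420),interpolation=cv2.INTER_AREA)
def fit(i,mask,p0,z0):
    k=mask.astype(np.float32)
    f=lambda p:np.abs(sil(i,p[0]/1000,p[1]/1000,p[2]/100,z0)-k).sum()
    p0=np.array(p0)
    r=minimize(f,p0,method="Nelder-Mead",options=dict(initial_simplex=p0+np.r_[np.zeros((1,3)),np.diag([4,4,6])],xatol=.05,fatol=1))
    return r.x,r.fun,k.sum()
E
python3 - <<'E'
from fit import *
i=camera_info("wrist");snapshot("wrist")
d=[d for d in trace("wrist","spanner")+trace("wrist","heel") if d["region"].sum()>5000][0]
r=fit(i,d["region"],(580,-284,8.7),.003);print(r)
x,y,a=r[0][0]/1e3,r[0][1]/1e3,r[0][2]/100
g=np.array([x-.06*np.cos(a),y-.06*np.sin(a)]);print("grip",g,"yaw",np.degrees(a))
plan((*g,.10),np.degrees(a),4)
E
```

```text
(array([ 581.25646125, -283.83281131,    8.89571604]), np.float64(353.5), np.float32(7413.0))
grip [ 0.52149371 -0.2891632 ] yaw 5.096869845999669
[0.0111, 0.0005, 0.0098]
[0.0111, 0.0002, 0.0098]
[0.0111, -0.0, 0.0098]
[0.0111, -0.0003, 0.0098]
turn z/row 0.0225
```

Emit:
drive_tool(delta_pos=[[0.011,0,0.01],[0.011,0,0.01],[0.011,0,0.01],[0.011,0,0.01],[0,0,0.02],[0,0,0.02],[0,0,0.02],[0,0,0.012]], turn=[[0,0,0.023],[0,0,0.023],[0,0,0.023],[0,0,0.023],[0,0,0],[0,0,0],[0,0,0],[0,0,0]])

```text
time_s: 7.05
tool_pos: [0.5201, -0.2883, 0.0254]
ee_rot: [-3.137, -0.136, 0.003]
force: [-0.5, 0.7, 0.1]
width: 0.998
gripper_force: 0.0
```

Emit:
drive_tool(delta_pos=[[0,0,0.007],[0,0,0.002],[0,0,0]], turn=[[0,0,0],[0,0,0],[0,0,0]])

```text
time_s: 7.35
tool_pos: [0.5213, -0.2892, 0.0188]
ee_rot: [3.138, 0.136, 0.001]
force: [0.8, -0.6, -0.3]
width: 0.995
gripper_force: 0.0
```

```bash
python3 - <<'E'
from h import *
T=tool();print(T[:3,3].round(4),yaw(T),T[2,:3].round(4)); print(delta((.5215,-.2892,.018)))
E
```

```text
[ 0.5213 -0.2892  0.0188] 4.972119738930908 [ 6.e-04  5.e-04 -1.e+00]
[0.0002 0.     0.0008]
```

Emit:
drive_tool(delta_pos=[[0,0,0],[0,0,0],[0,0,0],[0,0,0],[0,0,0],[0,0,0],[0,0,0],[0,0,0]], turn=[[0,0,0],[0,0,0],[0,0,0],[0,0,0],[0,0,0],[0,0,0],[0,0,0],[0,0,0]], claw=255, newtons=80)

```text
time_s: 8.15
tool_pos: [0.5213, -0.2891, 0.0188]
ee_rot: [3.138, 0.136, 0.001]
force: [0.7, 0.7, 3.7]
width: 0.216
gripper_force: 78.6
```

Emit:
drive_tool(delta_pos=[[0,0,-0.01],[0,0,-0.02],[0,0,-0.03],[0,0,-0.04],[0,0,-0.04],[0,0,0],[0,0,0]], turn=[[0,0,0],[0,0,0],[0,0,0],[0,0,0],[0,0,0],[0,0,0],[0,0,0]])

```text
time_s: 8.85
tool_pos: [0.5212, -0.2891, 0.1593]
ee_rot: [3.138, 0.136, 0.002]
force: [0.0, 0.1, -3.6]
width: 0.218
gripper_force: 78.3
```

```bash
cat > held.py <<'E'
from fit import *
# pose of the held spanner relative to the tool, from the wrist picture
T=tool();i=camera_info("wrist");im=snapshot("wrist")
o=get_obs();print(T[:3,3].round(4),yaw(T),T[2,:3].round(4),"F",np.round(o["force"],1),"w",o["width"])
cv2.imwrite("pics/held.png",im[:,:,::-1])
z0=T[2,3]-.0155;a=np.radians(yaw(T));p=T[:3,3]+.06*np.array([np.cos(a),np.sin(a),0])
# the yoke and front bar only (the rest is hidden by fingers): compare inside a window
for d in trace("wrist","spanner"): print(d["confidence"],np.round(d["uv"]),d["region"].sum())
C0=C[0]
print("yoke predicted px",proj(i,np.array([[x,y,.019] for x in(-.008,.008) for y in(-.033,.033)])@R.from_euler("z",a).as_matrix().T+[p[0],p[1],z0]).round(1).tolist())
E
python3 held.py
```

```text
[ 0.5212 -0.2891  0.1593] 4.971493524824592 [ 0.0012  0.0012 -1.    ] F [-0.4 -0.3 -2.1] w 0.22029656584839966
0.94 [531. 306.] 2254
0.77 [282. 194.] 17418
yoke predicted px [[363.8, 150.5], [192.6, 150.4], [366.4, 107.4], [190.0, 107.4]]
```

View pics/held.png

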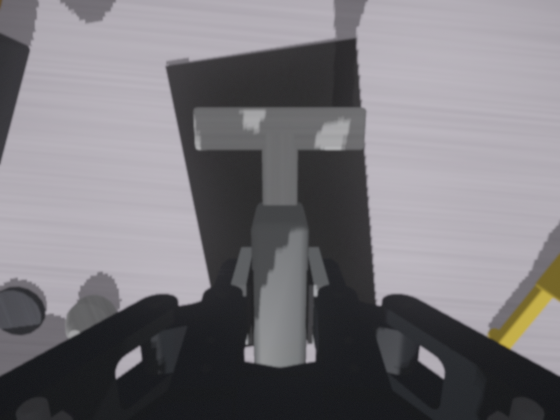

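Held straight: the yoke (193–366, rows 107–150) matches the prediction within 2 px. Now to the ring.

```bash
python3 - <<'E'
from h import *
plan((.5273,-.0320,.125),20.4,8)
E
```

```text
[0.0037, -0.0318, 0.0039]
[0.0048, -0.0317, 0.0039]
[0.0058, -0.0315, 0.0039]
[0.0069, -0.0313, 0.0039]
[0.008, -0.031, 0.0039]
[0.009, -0.0307, 0.0039]
[0.01, -0.0304, 0.0039]
[0.011, -0.0301, 0.0039]
turn z/row -0.0337
```

Emit:
drive_tool(delta_pos=[[0.0037,-0.0318,0.004],[0.0048,-0.0317,0.004],[0.0058,-0.0315,0.004],[0.0069,-0.0313,0.004],[0.008,-0.031,0.004],[0.009,-0.0307,0.004],[0.01,-0.0304,0.004],[0.011,-0.0301,0.004]], turn=[[0,0,-0.0337],[0,0,-0.0337],[0,0,-0.0337],[0,0,-0.0337],[0,0,-0.0337],[0,0,-0.0337],[0,0,-0.0337],[0,0,-0.0337]])

```text
time_s: 9.75
tool_pos: [0.5266, -0.0312, 0.1234]
ee_rot: [-3.09, -0.558, 0.007]
force: [0.8, 0.1, -2.8]
width: 0.216
gripper_force: 78.5
```

Emit:
drive_tool(delta_pos=[[0,0,0.008],[0,0,0.008],[0,0,0.006],[0,0,0],[0,0,0],[0,0,0]], turn=[[0,0,0],[0,0,0],[0,0,0],[0,0,0],[0,0,0],[0,0,0]])

```text
time_s: 10.35
tool_pos: [0.5288, -0.0335, 0.1047]
ee_rot: [3.092, 0.555, 0.001]
force: [0.0, -0.5, -3.3]
width: 0.217
gripper_force: 78.8
```

```bash
python3 - <<'E'
from h import *
T=tool();i=camera_info("wrist");im=snapshot("wrist");o=get_obs()
print(T[:3,3].round(4),yaw(T),"F",np.round(o["force"],2),"M",np.round(o["ft_torque"],2)); print(delta((.5273,-.0320,.0955)))
out=im[:,:,::-1].copy()
for a in np.radians(50.4+60*np.arange(6)):
    for z in (.078,):
        q=proj(i,np.array([[.5835+.025*np.cos(a)+.00525*np.cos(t),-.0111+.025*np.sin(a)+.00525*np.sin(t),z] for t in np.linspace(0,6.28,20)]))
        cv2.polylines(out,[q.round().astype(np.int32)],True,(0,255,0),1)
cv2.imwrite("pics/over.png",cv2.resize(out[20:270,130:430],None,fx=2.2,fy=2.2,interpolation=3))
E
```

```text
[ 0.5288 -0.0335  0.1047] 20.358298863106214 F [ 0.22  1.18 -2.45] M [ 0.02 -0.05 -0.07]
[-0.0009 -0.0018  0.0093]
```

View pics/over.png

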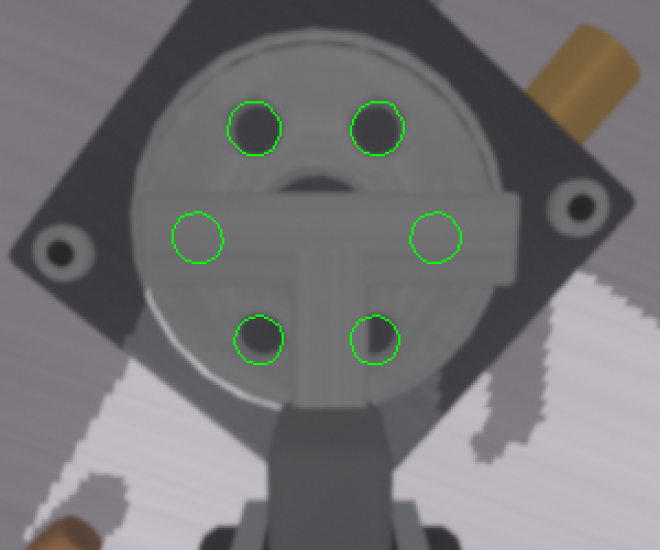

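Predicted circles (green) sit right on the visible holes (254,128), (378,128), (259,338), (375,338), and the yoke is slightly right of centre. I measure the offset exactly.

```bash
python3 - <<'E'
from h import *
T=tool();i=camera_info("wrist");im=snapshot("wrist")
Ct=np.linalg.inv(T)@np.array(i["T"]);print(Ct.round(4))
print("ring centre px",proj(i,[[.5835,-.0111,.078]]))
g=cv2.GaussianBlur(cv2.cvtColor(im,7),(0,0),.8).astype(int)
for r in (112,118,124,130,136,142): # yoke rows 108..148
    e=np.abs(np.diff(g[r]));L=180+e[180:206].argmax();Rr=350+e[350:385].argmax();print(r,L,Rr,e[L],e[Rr],(L+Rr)/2+.5)
e=np.abs(np.diff(g[:,240:255].mean(1)));print("row edges",[(k,round(e[k],1)) for k in np.argsort(-e[90:165])[:4]+90])
zy=T[2,3]-.0155+.019
for y in (-.033,0,.033): print(y,proj(i,[T[:3,3]+T[:3,:3]@[.06,y,-.0035], T[:3,3]+T[:3,:3]@[.068,y,-.0035],T[:3,3]+T[:3,:3]@[.052,y,-.0035]]).round(1).tolist())
E
```

```text
[[ 3.000e-04  9.664e-01  2.569e-01  6.620e-02]
 [ 1.000e+00 -5.000e-04  7.000e-04  1.000e-03]
 [ 8.000e-04  2.569e-01 -9.664e-01 -1.423e-01]
 [ 0.000e+00  0.000e+00  0.000e+00  1.000e+00]]
ring centre px [[273.56122241 127.99761756]]
112 189 365 14 14 277.5
118 188 365 14 15 277.0
124 189 365 15 15 277.5
130 189 364 14 15 277.0
136 190 364 15 14 277.5
142 191 364 14 14 278.0
row edges [(np.int64(163), np.float64(11.1)), (np.int64(90), np.float64(9.5)), (np.int64(162), np.float64(9.2)), (np.int64(164), np.float64(8.9))]
-0.033 [[190.2, 128.8], [188.9, 106.9], [191.6, 150.0]]
0 [[277.2, 128.8], [277.1, 106.9], [277.2, 150.0]]
0.033 [[364.1, 128.8], [365.4, 107.0], [362.8, 150.1]]
```

Spanner centred as predicted. Correct (-0.9, -1.8) mm and go down lightly.

Emit:
drive_tool(delta_pos=[[-0.001,-0.002,0.004],[0,0,0.004],[0,0,0],[0,0,0]], turn=[[0,0,0],[0,0,0],[0,0,0],[0,0,0]])

```text
time_s: 10.85
tool_pos: [0.5266, -0.0312, 0.096]
ee_rot: [-3.092, -0.557, 0.001]
force: [0.1, 0.3, -2.8]
width: 0.221
gripper_force: 78.8
```

Emit:
drive_tool(delta_pos=[[0,0,0.0015],[0,0,0.0015],[0,0,0],[0,0,0]], turn=[[0,0,0],[0,0,0],[0,0,0],[0,0,0]])

```text
time_s: 11.25
tool_pos: [0.5268, -0.0313, 0.0933]
ee_rot: [-3.092, -0.557, 0.0]
force: [0.5, 0.5, -2.9]
width: 0.224
gripper_force: 78.8
```

Emit:
drive_tool(delta_pos=[[0,0,0.001],[0,0,0.001],[0,0,0],[0,0,0]], turn=[[0,0,0],[0,0,0],[0,0,0],[0,0,0]])

```text
time_s: 11.65
tool_pos: [0.5268, -0.0313, 0.0913]
ee_rot: [-3.092, -0.557, 0.0]
force: [-0.5, 0.0, -1.6]
width: 0.216
gripper_force: 78.8
```

Emit:
drive_tool(delta_pos=[[0.0004,0.0003,0.001],[0,0,0.001],[0,0,0],[0,0,0]], turn=[[0,0,0],[0,0,0],[0,0,0],[0,0,0]])

```text
time_s: 12.05
tool_pos: [0.5272, -0.0315, 0.0892]
ee_rot: [-3.092, -0.557, 0.0]
force: [-0.7, -0.3, -2.5]
width: 0.217
gripper_force: 78.8
```

Emit:
drive_tool(delta_pos=[[0,0,0.001],[0,0,0.001],[0,0,0],[0,0,0]], turn=[[0,0,0],[0,0,0],[0,0,0],[0,0,0]])

```text
time_s: 12.45
tool_pos: [0.5272, -0.0314, 0.0872]
ee_rot: [-3.092, -0.557, 0.0]
force: [-0.1, -0.4, -2.6]
width: 0.22
gripper_force: 78.8
```

Emit:
drive_tool(delta_pos=[[0,0,0.0008],[0,0,0.0007],[0,0,0],[0,0,0]], turn=[[0,0,0],[0,0,0],[0,0,0],[0,0,0]])

```text
time_s: 12.85
tool_pos: [0.5273, -0.0314, 0.0858]
ee_rot: [-3.092, -0.557, 0.0]
force: [-1.2, -0.5, -3.2]
width: 0.22
gripper_force: 78.8
```

Emit:
drive_tool(delta_pos=[[0,0,0.0005],[0,0,0],[0,0,0]], turn=[[0,0,0],[0,0,0],[0,0,0]])

```text
time_s: 13.15
tool_pos: [0.5273, -0.0314, 0.0853]
ee_rot: [-3.092, -0.557, 0.0]
force: [-0.5, -0.0, -2.2]
width: 0.22
gripper_force: 78.8
```

No contact force and already about 8 mm in. Now I turn clockwise about the ring axis (60 mm ahead of the TCP).

Emit:
drive_tool(delta_pos=[[0,-0.003,0.0003],[0.0001,-0.003,0],[0.0001,-0.003,0],[0.0001,-0.003,0]], turn=[[0,0,0.05],[0,0,0.05],[0,0,0.05],[0,0,0.05]])

```text
time_s: 13.55
tool_pos: [0.5243, -0.0204, 0.0851]
ee_rot: [3.131, 0.243, 0.0]
force: [-0.1, -2.0, -2.1]
width: 0.219
gripper_force: 78.8
```

```bash
cat > st.py <<'E'
from h import *
T=tool();o=get_obs();a=np.radians(yaw(T));M=o["ft_torque"];F=np.array(o["force"])
c=T[:2,3]+.06*np.array([np.cos(a),np.sin(a)]);e=(T[:3,:3].T@np.r_[c-[.5835,-.0111],0])
r=c-T[:2,3]
print("t",round(o["time_s"],2),"yaw",round(yaw(T),2),"z",T[2,3].round(4),"F",F.round(1),"M",np.round(M,2),"centre err tool mm",(e[:2]*1e3).round(2))
E
python3 st.py
```

```text
t 13.55 yaw 8.89 z 0.0851 F [-0.1 -2.  -2.1] M [-0.38  0.03  0.18] centre err tool mm [ 0.09 -0.01]
```

Emit:
drive_tool(delta_pos=[[0.0001,-0.003,0],[0.0001,-0.003,0],[0.0001,-0.003,0],[0.0001,-0.003,0],[0.0001,-0.003,0]], turn=[[0,0,0.05],[0,0,0.05],[0,0,0.05],[0,0,0.05],[0,0,0.05]])

```text
time_s: 14.05
tool_pos: [0.5237, -0.0056, 0.0851]
ee_rot: [3.136, -0.149, -0.001]
force: [-0.8, -2.9, -0.4]
width: 0.218
gripper_force: 78.8
```

```bash
python3 st.py
```

```text
t 14.05 yaw -5.44 z 0.0851 F [-0.8 -2.9 -0.4] M [-0.48  0.09  0.16] centre err tool mm [-0.03  0.21]
```

Emit:
drive_tool(delta_pos=[[0,-0.0012,0],[0,-0.0012,0],[0,-0.0012,0],[0,-0.0012,0]], turn=[[0,0,0.02],[0,0,0.02],[0,0,0.02],[0,0,0.02]])

```text
time_s: 14.45
tool_pos: [0.5243, -0.0007, 0.0851]
ee_rot: [3.128, -0.274, -0.001]
force: [-2.0, -4.6, 0.2]
width: 0.22
gripper_force: 79.0
```

```bash
python3 st.py
```

```text
t 14.45 yaw -10.02 z 0.0851 F [-2.  -4.6  0.2] M [-0.9   0.32 -0.01] centre err tool mm [-0.07  0.04]
```

Emit:
drive_tool(delta_pos=[[0,-0.0012,0],[0,-0.0012,0],[0,0,0]], turn=[[0,0,0.02],[0,0,0.02],[0,0,0]])

```text
time_s: 14.75
tool_pos: [0.5248, 0.0018, 0.085]
ee_rot: [3.123, -0.336, -0.0]
force: [-1.4, -4.6, -0.2]
width: 0.218
gripper_force: 79.0
```

```bash
python3 st.py
```

```text
t 14.75 yaw -12.28 z 0.085 F [-1.4 -4.6 -0.2] M [-0.79  0.32 -0.13] centre err tool mm [-0.08 -0.17]
```

Emit:
drive_tool(delta_pos=[[0,-0.0012,0],[0,-0.0012,0],[0,0,0]], turn=[[0,0,0.02],[0,0,0.02],[0,0,0]])

```text
time_s: 15.05
tool_pos: [0.5254, 0.0042, 0.085]
ee_rot: [3.115, -0.398, -0.0]
force: [-1.7, -5.6, -1.2]
width: 0.22
gripper_force: 79.0
```

```bash
python3 st.py
```

```text
t 15.05 yaw -14.57 z 0.085 F [-1.7 -5.6 -1.2] M [-0.91  0.24 -0.13] centre err tool mm [-0.11 -0.16]
```

```bash
echo 'print("ring torque",round(M[2]-r[0]*F[1]+r[1]*F[0],2))'>>st.py; python3 st.py
```

```text
t 15.05 yaw -14.57 z 0.085 F [-1.7 -5.6 -1.2] M [-0.91  0.24 -0.13] centre err tool mm [-0.11 -0.16]
ring torque 0.22
```

Emit:
drive_tool(delta_pos=[[0,-0.0011,0],[0,-0.0011,0],[0,0,0]], turn=[[0,0,0.02],[0,0,0.02],[0,0,0]])

```text
time_s: 15.35
tool_pos: [0.526, 0.0064, 0.085]
ee_rot: [3.107, -0.461, -0.0]
force: [-0.4, -6.0, -1.3]
width: 0.224
gripper_force: 79.0
```

```bash
python3 st.py
```

```text
t 15.35 yaw -16.86 z 0.085 F [-0.4 -6.  -1.3] M [-0.93  0.31 -0.11] centre err tool mm [-0.09 -0.1 ]
ring torque 0.25
```

Emit:
drive_tool(delta_pos=[[0,-0.0011,0],[0,-0.0011,0],[0,0,0]], turn=[[0,0,0.02],[0,0,0.02],[0,0,0]])

```text
time_s: 15.65
tool_pos: [0.5267, 0.0087, 0.085]
ee_rot: [3.097, -0.523, -0.0]
force: [-1.3, -5.2, -1.2]
width: 0.213
gripper_force: 79.0
```

```bash
python3 st.py
```

```text
t 15.65 yaw -19.16 z 0.085 F [-1.3 -5.2 -1.2] M [-0.91  0.27 -0.09] centre err tool mm [-0.15 -0.07]
ring torque 0.23
```

Emit:
drive_tool(delta_pos=[[0,-0.0012,0],[0,-0.0012,0],[0,0,0]], turn=[[0,0,0.02],[0,0,0.02],[0,0,0]])

```text
time_s: 15.95
tool_pos: [0.5275, 0.0109, 0.085]
ee_rot: [3.086, -0.584, 0.0]
force: [-1.6, -4.3, -1.9]
width: 0.217
gripper_force: 79.0
```

```bash
python3 st.py
```

```text
t 15.95 yaw -21.45 z 0.085 F [-1.6 -4.3 -1.9] M [-0.94  0.23 -0.12] centre err tool mm [-0.13  0.  ]
ring torque 0.15
```

Emit:
drive_tool(delta_pos=[[0,-0.0012,0],[0,-0.0012,0],[0,0,0]], turn=[[0,0,0.02],[0,0,0.02],[0,0,0]])

```text
time_s: 16.25
tool_pos: [0.5285, 0.0131, 0.085]
ee_rot: [3.074, -0.646, 0.0]
force: [-0.6, -5.5, -1.1]
width: 0.218
gripper_force: 79.0
```

```bash
python3 st.py
```

```text
t 16.25 yaw -23.74 z 0.085 F [-0.6 -5.5 -1.1] M [-0.98  0.24 -0.05] centre err tool mm [-0.11  0.02]
ring torque 0.26
```

Emit:
drive_tool(delta_pos=[[0,-0.0012,0],[0,-0.0012,0],[0,0,0]], turn=[[0,0,0.02],[0,0,0.02],[0,0,0]])

```text
time_s: 16.55
tool_pos: [0.5294, 0.0152, 0.085]
ee_rot: [3.06, -0.707, 0.0]
force: [-1.1, -5.5, -1.4]
width: 0.219
gripper_force: 78.9
```

```bash
python3 st.py
```

```text
t 16.55 yaw -26.03 z 0.085 F [-1.1 -5.5 -1.4] M [-1.07  0.26 -0.1 ] centre err tool mm [-0.12  0.08]
ring torque 0.22
```

Emit:
drive_tool(delta_pos=[[0,-0.0012,0],[0,0,0]], turn=[[0,0,0.02],[0,0,0]])

```text
time_s: 16.75
tool_pos: [0.5299, 0.0163, 0.0849]
ee_rot: [3.053, -0.738, 0.0]
force: [-1.5, -5.7, -1.0]
width: 0.22
gripper_force: 78.9
```

```bash
python3 st.py
```

```text
t 16.75 yaw -27.18 z 0.0849 F [-1.5 -5.7 -1. ] M [-0.99  0.29 -0.15] centre err tool mm [-0.15  0.11]
ring torque 0.19
```

Emit:
drive_tool(delta_pos=[[0,-0.0012,0],[0,0,0]], turn=[[0,0,0.02],[0,0,0]])

```text
time_s: 16.95
tool_pos: [0.5305, 0.0173, 0.085]
ee_rot: [3.045, -0.769, 0.0]
force: [-0.9, -5.3, -0.8]
width: 0.217
gripper_force: 78.9
```

```bash
python3 st.py
```

```text
t 16.95 yaw -28.33 z 0.085 F [-0.9 -5.3 -0.8] M [-1.05  0.26 -0.11] centre err tool mm [-0.12  0.15]
ring torque 0.2
```

Emit:
drive_tool(delta_pos=[[0,-0.0012,0],[0,0,0]], turn=[[0,0,0.02],[0,0,0]])

```text
time_s: 17.15
tool_pos: [0.5311, 0.0183, 0.085]
ee_rot: [3.037, -0.799, 0.0]
force: [-1.2, -5.8, -1.2]
width: 0.221
gripper_force: 78.9
```

```bash
python3 st.py
```

```text
t 17.15 yaw -29.47 z 0.085 F [-1.2 -5.8 -1.2] M [-1.03  0.25 -0.08] centre err tool mm [-0.11  0.17]
ring torque 0.26
```

Emit:
drive_tool(delta_pos=[[0,-0.0012,0],[0,0,0]], turn=[[0,0,0.02],[0,0,0]])

```text
time_s: 17.35
tool_pos: [0.5315, 0.0192, 0.0849]
ee_rot: [3.029, -0.828, -0.0]
force: [-2.1, -6.7, -1.4]
width: 0.22
gripper_force: 79.0
```

```bash
python3 st.py; python3 ring.py "(.5835,-.0111,.078)" pics/turned.png; python3 holes.py
```

```text
t 17.35 yaw -30.57 z 0.0849 F [-2.1 -6.7 -1.4] M [-1.14  0.28  0.12] centre err tool mm [-0.14  0.36]
ring torque 0.53
[0.53153058 0.01917537 0.08492029] -30.569359069026444
[(0.96, array([280.,  96.]), np.int64(17192)), (0.62, array([486., 315.]), np.int64(1581))]
c0 [ 0.5835 -0.0111  0.078 ]
[np.int32(232), np.int32(43864), np.int32(348), np.int32(332), np.int32(211), np.int32(834), np.int32(1036), np.int32(1072), np.int32(863), np.int32(2803), np.int32(1038), np.int32(214), np.int32(433), np.int32(13), np.int32(79), np.int32(138), np.int32(2)] [[114.0, 9.0], [10.0, 29.0], [150.0, 119.0], [298.0, 195.0], [105.0, 206.0], [235.0, 219.0], [254.0, 281.0], [98.0, 336.0]]
center [ 0.5817 -0.0034] r 0.0165 ang 10.325980971302267 cost 1.0551293822033986e-27 2
```

View pics/turned.png

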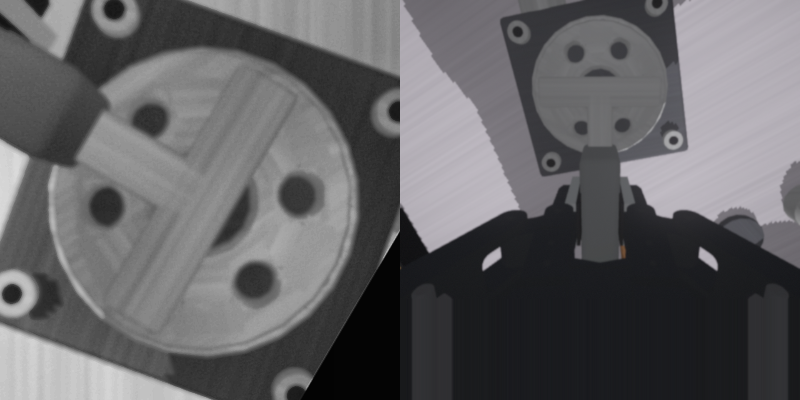

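The ring's holes have turned about 47° to roughly 3° mod 60, and the resisting torque jumped from 0.2 to 0.5 N m while the motion lagged. That looks like the stop, so I take one tiny step to confirm.

Emit:
drive_tool(delta_pos=[[0,-0.0006,0],[0,0,0]], turn=[[0,0,0.01],[0,0,0]])

```text
time_s: 17.65
tool_pos: [0.5317, 0.0195, 0.0849]
ee_rot: [3.025, -0.841, -0.0]
force: [-1.6, -8.0, -0.5]
width: 0.219
gripper_force: 79.1
```

```bash
python3 st.py
```

```text
t 17.65 yaw -31.07 z 0.0849 F [-1.6 -8.  -0.5] M [-1.24  0.34  0.53] centre err tool mm [-0.16  0.58]
ring torque 0.99
```

Stop confirmed (torque doubled). Back off within the play, then lift straight out.

Emit:
drive_tool(delta_pos=[[0,0.0012,0],[0,0.0012,0],[0,0.0012,0],[0,0,0],[0,0,0]], turn=[[0,0,-0.02],[0,0,-0.02],[0,0,-0.02],[0,0,0],[0,0,0]])

```text
time_s: 18.15
tool_pos: [0.5302, 0.0177, 0.085]
ee_rot: [-3.049, 0.752, -0.0]
force: [-0.1, 0.0, -1.0]
width: 0.216
gripper_force: 78.9
```

```bash
python3 st.py
```

```text
t 18.15 yaw -27.71 z 0.085 F [-0.1  0.  -1. ] M [-0.04  0.02 -0.08] centre err tool mm [-0.55 -0.68]
ring torque -0.07
```

Emit:
drive_tool(delta_pos=[[0.0002,0.0003,-0.002],[0,0,-0.003],[0,0,-0.004],[0,0,-0.006],[0,0,-0.015],[0,0,-0.025],[0,0,-0.02],[0,0,0]], turn=[[0,0,0],[0,0,0],[0,0,0],[0,0,0],[0,0,0],[0,0,0],[0,0,0],[0,0,0]])

```text
time_s: 18.95
tool_pos: [0.533, 0.0165, 0.1652]
ee_rot: [-3.049, 0.752, -0.014]
force: [1.0, 0.0, -2.0]
width: 0.221
gripper_force: 78.9
```

```bash
python3 - <<'E'
from h import *
python=0
o=get_obs();print(np.round(o["force"],1))
i=camera_info("wrist");snapshot("wrist")
print("joints",np.round(o["joint_pos"],2))
a=np.radians(5.0)
plan((.5213,-.2891,.13),5.0,10)
E
python3 ring.py "(.5835,-.0111,.078)" pics/after.png; python3 holes.py
```

```text
[ 1.  0. -2.]
joints [-0.11 -0.12  1.9   0.    1.36  1.95]
[0.0133, 0.0275, 0.0033]
[0.0117, 0.0283, 0.0033]
[0.0101, 0.0289, 0.0033]
[0.0084, 0.0294, 0.0033]
[0.0067, 0.0298, 0.0033]
[0.005, 0.0302, 0.0033]
[0.0033, 0.0304, 0.0033]
[0.0015, 0.0305, 0.0033]
[-0.0002, 0.0306, 0.0033]
[-0.002, 0.0305, 0.0033]
turn z/row -0.0571
[0.53173883 0.01660048 0.16282358] -27.710491297514857
[(0.82, array([285.,  98.]), np.int64(5638))]
c0 [ 0.5835 -0.0111  0.078 ]
[np.int32(11596), np.int32(113), np.int32(24738), np.int32(133), np.int32(529), np.int32(539), np.int32(1184), np.int32(944), np.int32(149), np.int32(3961), np.int32(1173), np.int32(1), np.int32(61)] [[147.0, 111.0], [23.0, 171.0], [291.0, 194.0], [97.0, 208.0], [248.0, 280.0]]
center [0.5547 0.0037] r 0.0172 ang 26.07066092333379 cost 1.9338645730088456e-27 2
```

View pics/after.png

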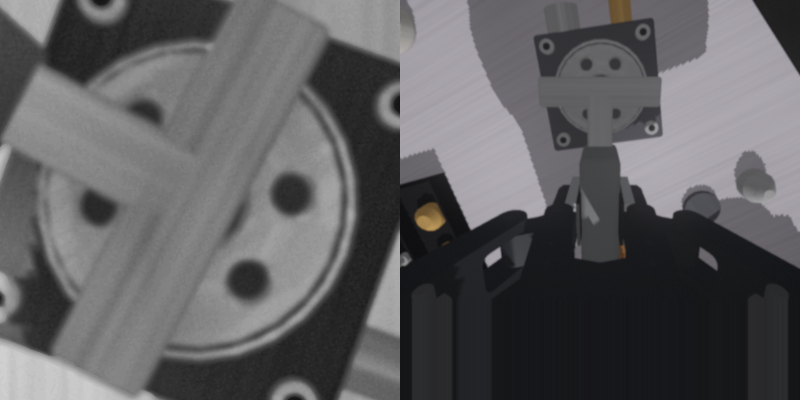

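The ring is unchanged: the hole pair (291,194)/(248,280) has the same chord direction as at the stop. The spanner is free. Now I carry it back to where it stood.

Emit:
drive_tool(delta_pos=[[0.0133,0.0275,0],[0.0117,0.0283,0],[0.0101,0.0289,0],[0.0084,0.0294,0],[0.0067,0.0298,0],[0.005,0.0302,0],[0.0033,0.0304,0],[0.0015,0.0305,0]], turn=[[0,0,-0.0571],[0,0,-0.0571],[0,0,-0.0571],[0,0,-0.0571],[0,0,-0.0571],[0,0,-0.0571],[0,0,-0.0571],[0,0,-0.0571]])

```text
time_s: 19.9
tool_pos: [0.5207, -0.2284, 0.1579]
ee_rot: [-3.14, 0.039, 0.005]
force: [0.1, -0.1, -1.9]
width: 0.221
gripper_force: 79.0
```

Emit:
drive_tool(delta_pos=[[0,0.0306,0.01],[-0.002,0.0305,0.02],[0,0,0.02],[0,0,0.02],[0,0,0],[0,0,0],[0,0,0]], turn=[[0,0,-0.0571],[0,0,-0.0571],[0,0,0],[0,0,0],[0,0,0],[0,0,0],[0,0,0]])

```text
time_s: 20.6
tool_pos: [0.5205, -0.289, 0.0909]
ee_rot: [3.138, 0.138, 0.002]
force: [0.5, -0.2, -1.6]
width: 0.219
gripper_force: 79.2
```

```bash
python3 - <<'E'
from h import *
T=tool();print(T[:3,3].round(4),yaw(T),T[2,:3].round(4));print(delta((.5213,-.2892,.0188)))
E
```

```text
[ 0.5205 -0.289   0.0909] 5.02927928601546 [ 1.e-03  9.e-04 -1.e+00]
[0.0007 0.0002 0.0721]
```

Emit:
drive_tool(delta_pos=[[0.0007,0,0.02],[0,0,0.02],[0,0,0.015],[0,0,0.01],[0,0,0.003],[0,0,0.002],[0,0,0.001],[0,0,0]], turn=[[0,0,0],[0,0,0],[0,0,0],[0,0,0],[0,0,0],[0,0,0],[0,0,0],[0,0,0]])

```text
time_s: 21.4
tool_pos: [0.5212, -0.2892, 0.0197]
ee_rot: [3.138, 0.137, 0.001]
force: [0.2, 0.1, -2.6]
width: 0.221
gripper_force: 79.2
```

Emit:
drive_tool(delta_pos=[[0,0,0.0007],[0,0,0],[0,0,0]], turn=[[0,0,0],[0,0,0],[0,0,0]])

```text
time_s: 21.7
tool_pos: [0.521, -0.2891, 0.0188]
ee_rot: [3.138, 0.137, 0.001]
force: [-0.2, 0.1, -0.8]
width: 0.221
gripper_force: 79.3
```

Emit:
drive_tool(delta_pos=[[0,0,0.0003],[0,0,0],[0,0,0]], turn=[[0,0,0],[0,0,0],[0,0,0]])

```text
time_s: 22.0
tool_pos: [0.5211, -0.2891, 0.0188]
ee_rot: [3.138, 0.137, 0.001]
force: [-0.9, 1.0, 4.0]
width: 0.221
gripper_force: 79.8
```

Emit:
drive_tool(delta_pos=[[0,0,0],[0,0,0],[0,0,0],[0,0,0],[0,0,0],[0,0,0],[0,0,0],[0,0,0]], turn=[[0,0,0],[0,0,0],[0,0,0],[0,0,0],[0,0,0],[0,0,0],[0,0,0],[0,0,0]], claw=0)

```text
time_s: 22.8
tool_pos: [0.5207, -0.2888, 0.018]
ee_rot: [-3.139, -0.137, -0.0]
force: [-0.2, -0.7, -0.7]
width: 1.001
gripper_force: 0.0
```

Emit:
drive_tool(delta_pos=[[0,0,-0.02],[0,0,-0.03],[0,0,-0.03],[-0.022,0,-0.03],[-0.022,0,-0.012],[0,0,0],[0,0,0],[0,0,0]], turn=[[0,0,0],[0,0,0],[0,0,0],[0,0,0],[0,0,0],[0,0,0],[0,0,0],[0,0,0]])

```text
time_s: 23.6
tool_pos: [0.4768, -0.2922, 0.1388]
ee_rot: [-3.137, -0.137, 0.002]
force: [0.0, 0.1, 0.3]
width: 1.002
gripper_force: 0.0
```

```bash
python3 - <<'E'
from fit import *
i=camera_info("wrist");snapshot("wrist");o=get_obs();print(o["time_s"],o["width"],np.round(o["force"],1),o["tool_pos"])
for q in("spanner","heel"):
    for d in trace("wrist",q):
        if d["region"].sum()>5000: print(fit(i,d["region"],(581,-284,8.9),.003))
for q in("mat",):
  for c in("side",):
    snapshot(c);ic=camera_info(c)
    for d in trace(c,"spanner"): print(c,np.round(d["uv"]),d["confidence"],onz(ic,d["uv"],.025).round(3))
E
```

```text
23.65 1.00444077789379 [ 1.1  0.4 -0.2] [ 0.47681593 -0.29208711  0.13858421]
(array([ 581.27297056, -284.11995688,    8.78040866]), np.float64(502.25), np.float32(7226.0))
(array([ 581.303559  , -284.16679376,    8.76152487]), np.float64(363.125), np.float32(7365.0))
side [311. 402.] 0.62 [ 0.486 -0.541  0.025]
side [299. 279.] 0.59 [ 0.522 -0.288  0.025]
```

```bash
python3 -c "
from bench import *
print(sign_off())"
```

```text
the job is handed in; nothing more can be done
None
```

The ring was turned clockwise about 47° until its stop was felt (resistance rose to about 1 N m), and the spanner stands back on its mat within 0.5 mm of where it started. The gripper is clear and the job was handed in at about 24 s.

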